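# Close the empty cigar mould and hold the other top ready over the filled one

### The job

Two wooden cigar moulds lie open, bottoms with brass pins on the left and tops with bar handles on the right: an oblong one for stout cigars, its bottom filled with four bunches, and a nearly square one for slim cigars, which is empty. Close the empty mould with the top that matches it, fully down on its pins, and let go; then carry the other top across and hold it level and in line over the filled mould, about a centimetre clear of the pin tips, so that I can straighten the bunches before it comes down. Finish while still holding it there in the gripper; neither top may ever touch the filled mould or its bunches, and do not shift that mould or knock the cutter, glass bowl, paste pot or weight that stand in between.

Things in the scene. Friction and masses are not known exactly. Their poses are not given: they have to be found in the camera images.
- stout_bottom_face (a point): Bottom of the oblong (stout) mould: loose dark wood block 88 (x) x 152 (y) x 19 mm; 4 half-round cavities 24 mm wide, each filled with a bunch, which rises 8 mm above the face and sticks out 11 mm at both sides. Two 7 mm round-nosed brass pins rise 14 mm above its face at x = 0, y = +-65 mm. Point: centre of its upper face, 19 mm above the bench; x along the cavities, y from pin to pin, z up
- slim_bottom_face (a point): Bottom of the nearly square (slim) mould, empty: loose dark wood block 124 (x) x 129 (y) x 19 mm; 5 half-round cavities 14 mm wide. With its top closed on it, face lies on face. Two 7 mm round-nosed brass pins rise 14 mm above its face at x = 0, y = +-53.5 mm. Point: centre of its upper face, 19 mm above the bench; x along the cavities, y from pin to pin, z up
- stout_top_centre (a point): Top of the oblong (stout) mould, face down: 88 (x) x 152 (y) x 19 mm, 4 cavities. 10 mm bores through it at x = 0, y = +-65 mm; fits either way round. Bar handle 96 (y) x 24 (x) x 20 mm on two posts 52 mm apart: bar from 40 to 60 mm above the underside. 0.2 to 0.3 kg. Point: its middle, 30 mm above its underside, 20 mm below the bar's centre; x along the cavities, y along the bar, z up
- slim_top_centre (a point): Top of the nearly square (slim) mould, face down: 124 (x) x 129 (y) x 19 mm, 5 cavities. 10 mm bores through it at x = 0, y = +-53.5 mm; fits either way round. Bar handle 96 (y) x 24 (x) x 20 mm on two posts 52 mm apart: bar from 40 to 60 mm above the underside. 0.2 to 0.3 kg. Point: its middle, 30 mm above its underside, 20 mm below the bar's centre; x along the cavities, y along the bar, z up
- bunch_1: One of the four light brown bunches lying in the cavities of the stout bottom half, loose, about 22 mm thick and 110 mm long; origin in the middle of its underside, y along its length
- bunch_2: One of the four light brown bunches lying in the cavities of the stout bottom half, loose, about 22 mm thick and 110 mm long; origin in the middle of its underside, y along its length
- bunch_3: One of the four light brown bunches lying in the cavities of the stout bottom half, loose, about 22 mm thick and 110 mm long; origin in the middle of its underside, y along its length
- bunch_4: One of the four light brown bunches lying in the cavities of the stout bottom half, loose, about 22 mm thick and 110 mm long; origin in the middle of its underside, y along its length
- tuck_cutter: Wooden tuck cutter with a lever blade, 311 mm long (x), 110 mm wide, 62 mm high, standing loose between the tops and the bottoms, handle towards the robot; origin on the bench in the middle of its length. Leave it alone
- footed_glass: Cut glass bowl on a foot, 100 mm across, 80 mm high, standing loose behind the cutter; origin under its centre. Leave it alone
- paste_pot: Stoneware paste pot, 62 mm across, 49 mm high, standing loose behind the cutter; origin under its centre. Leave it alone
- brass_weight: Brass weight with a knob, 26 mm across, 43 mm high, standing loose behind the cutter; origin under its centre. Leave it alone
- stout_top: The same top half of the stout mould as the point stout_top_centre; origin in the middle of its underside
- slim_top: The same top half of the slim mould as the point slim_top_centre; origin in the middle of its underside
- stout_bottom: The same bottom half of the stout mould as the point stout_bottom_face; origin in the middle of its underside
There are look-alikes about, which are no part of the job. Leave any red look-alike of the bunch_3 alone.

How it is judged:
At the end, for the whole second after the job is handed in: Slim mould closed, let go: centres within 4 mm, 0.06 rad, faces within 2.5 mm. Stout top held still, level and in line within 0.07 rad (either way round), centres within 5 mm, underside 2.5 to 22 mm above the pin tips, touching neither mould nor bunches, which lie in their cavities (horizontal distance between slim_top_centre and slim_bottom_face below 0.004 m and angle between the y axis of slim_top_centre and the y axis of slim_bottom_face, either way round below 0.06 rad and z of slim_top_centre in the frame of slim_bottom_face between 0.027 and 0.0325 m and angle between each of slim_bottom_face, slim_top_centre, stout_bottom_face's own z axis and vertical below 0.06 rad and height (world z) of each of slim_bottom_face, stout_bottom_face below 0.025 m and linear speed of each of slim_top, stout_top below 0.02 m/s and horizontal distance between stout_top_centre and stout_bottom_face below 0.005 m and angle between the y axis of stout_top_centre and the y axis of stout_bottom_face, either way round below 0.07 rad and angle between stout_top_centre's own z axis and vertical below 0.07 rad and z of stout_top_centre in the frame of stout_bottom_face between 0.0465 and 0.066 m and contact force between the fingers and stout_top above 1 N and contact force between stout_top and stout_bottom below 0.1 N and contact force between the fingers and slim_top below 0.1 N and contact force between stout_top and bunch_1 below 0.1 N and y of bunch_1 in the frame of stout_bottom_face between -0.0485 and -0.0325 m and z of each of bunch_1, bunch_2, bunch_3, bunch_4 in the frame of stout_bottom_face below 0 m and contact force between stout_top and bunch_2 below 0.1 N and y of bunch_2 in the frame of stout_bottom_face between -0.0215 and -0.0055 m and contact force between stout_top and bunch_3 below 0.1 N and y of bunch_3 in the frame of stout_bottom_face between 0.0055 and 0.0215 m and contact force between stout_top and bunch_4 below 0.1 N and y of bunch_4 in the frame of stout_bottom_face between 0.0325 and 0.0485 m); the arm keeps its last pose, push and grip.
It fails at once if the cutter, glass, paste pot or weight is knocked (shifted more than 15 mm or tipped) (distance of any of tuck_cutter, footed_glass, paste_pot, brass_weight from where it was at the start of the episode above 0.015 m or angle between any of tuck_cutter, footed_glass, paste_pot, brass_weight's own z axis and vertical above 0.25 rad).
It fails at once if the filled mould is shifted more than 10 mm (distance of stout_bottom_face from where it was at the start of the episode above 0.01 m).
It fails at once if a mould top touches the filled mould or its bunches (more than 1 N) (contact force between any of stout_top, slim_top and stout_bottom above 1 N or contact force between any of stout_top, slim_top and bunch_1 above 1 N or contact force between any of stout_top, slim_top and bunch_2 above 1 N or contact force between any of stout_top, slim_top and bunch_3 above 1 N or contact force between any of stout_top, slim_top and bunch_4 above 1 N).
It also fails if it takes over 69 s, if anything falls off the work surface, if the arm or the gripper's body presses on something with over 40 N, if the wrist force passes 120 N, or if a joint passes its speed limit or range.

### The arm

A 7-joint arm with a two-finger parallel gripper is mounted at the origin on a cart in front of the work surface, level with it; the furniture and walls round the work are solid. World frame = base frame: x ahead of the robot, y to its left, z up, the work surface at z = 0. Lengths are in m, angles in rad, forces in N, time in s.
With the tool pointing down it reaches from about 0.4 to 0.925 m from the base axis. Payload 4.1 kg.
Tool frame: the origin (TCP) lies between the finger pads; the fingertips stand 17 mm ahead of it and the grasp point (between the pads) lies 2 mm behind it; z points along the fingers, y is the line along which they close (so a half turn about z gives the same grasp; the last joint's range is limited). The gripper opens to 85 mm and grips with 20 to 120 N. Pads are 22 mm wide; open, the fingers measure 114 mm over their backs; the gripper's body (76 mm by 85 mm) begins 54 mm behind the grasp point. The pads swing forward as they close: fully open they stand 13 mm farther back than shut.
Start: joints at [1.032, 0.398, 0.045, 1.537, -0.019, 1.207, -0.051], TCP at [0.277, -0.588, 0.248] pointing down, gripper open.
Joint ranges: [-2.82, 2.82], [-0.49, 2.23], [-1.37, 1.46], [0, 2.46], [-1.36, 4.5], [0.23, 2], [-2.94, 2.94]. Speed limits (rad/s): [2.57, 2.57, 3.14, 3.14, 3.14, 3.14, 3.14].

### API

Orientations are given as a 3x3 rotation matrix whose columns are the frame's x, y, z axes.
In Python, from rig import r, imaging, ticket gives the robot as it stands.
- The arm moves only by the tool apply_moves, never from a script. Its argument "series" is one flat list of numbers, 4 for each row, row after row: the shift along the tool's x, y, z in m, then the turn about the tool's z in degrees. A call has exactly 8 rows; each row shifts and turns the commanded pose from where the row before left it, along the tool's axes as they then stand; what a row does not reach is not made up. A row lasts 1/8 s, in which the tool goes at most 62.5 mm and 10.7 degrees, less where a joint would pass 70% of its speed; a pose out of reach is approached as far as the arm can. A call with a gripper value outside its range is refused whole. "claw" is the opening, from 0 (shut) to 1 (fully open), set as the call begins (left out, the last holds). The fingers move at their own pace and stop on an object; "newtons" is the grip in N (left out, the last holds). Time passes only in rows, so rows that do not move let the fingers close, or fill a call up. It gives the time, the measured TCP pose, the force, the opening and the grip force at its end, in the units of the state.
- r.state(): the state, without advancing time (a new reading comes with each control period).
- imaging.camera(name): name is "scene" or "top"; returns a dict with "img" (400x640x3 uint8, blue, green, red), "z_map" (400x640 float32, m along the optical axis (not along the pixel's ray), 0 where there is no reading), "fovy" (degrees; the focal length in pixels is half the picture's height over the tangent of half this angle, whatever the lens; pixels are square), "cx", "cy" (the principal point, pixels), "k1" (the pictures are not rectified: a ray, as slopes to the right and down, at radius r is drawn at 1 + k1 r^2 times it, then the intrinsics apply), "eye" and "orientation" of the camera in the world. Camera axes: x right, y up, looking along -z (the intrinsics and any distortion apply to the point x, -y, -z); pixel columns grow to the right and rows downward; lengths in m; the calibration is good to about 2 mm. A picture is of the moment at which its call begins.
- ticket.job_done(): hands the job in; it is judged then, once.
The state is a dict: "t": time; "qpos": joint angles; "qvel": joint speeds; "joint_torque": joint torques, N m; "position": TCP position; "orientation": TCP orientation; "force": force on the tool from outside, world axes, zero at the start; "moment": the same for the moment, N m; "finger_gap": finger opening in m; "finger_force": force on a finger pad.
Only numpy, scipy, OpenCV 4.12 (cv2) and the standard library are available. Lean on these libraries where they do the work, as an engineer would, in place of code of your own. Each camera call takes 0.05 s, during which the arm holds its last target. There are 200 camera calls.

## Working session

There is one attempt and no reset: what is moved stays moved. The work goes in short steps, Python scripts to look and compute and a tool call to move; the robot and the scene stay as the last step left them, time stands still between calls to the robot, and variables do not carry over. Pictures are saved under pics/ and viewed, at most 10 in all, crops included, and the job is handed in when it is done.

Besides the shell and the picture viewer there is one more tool, called after "Call:" as name(argument=value, ...) on one line, values as JSON. apply_moves: Moves the arm, as the interface text tells. Its arguments: {"type":"object","properties":{"series":{"type":"array","items":{"type":"number"}},"claw":{"type":"number"},"newtons":{"type":"number"}},"required":["series"]}

```bash
mkdir -p pics; ls
cat > h.py <<'E'
import numpy as np, cv2
from rig import r, imaging, ticket
def grab(n):
    c=imaging.camera(n); np.savez(f'{n}.npz',**{k:np.asarray(v) for k,v in c.items()}); return c
def load(n): return dict(np.load(f'{n}.npz'))
def K(c):
    f=200/np.tan(np.radians(float(c['fovy']))/2)
    return np.array([[f,0,float(c['cx'])],[0,f,float(c['cy'])],[0,0,1]]),np.array([float(c['k1']),0,0,0])
def slopes(c):
    k,d=K(c); v,u=np.mgrid[0:400,0:640].astype(float)
    return cv2.undistortPoints(np.stack([u,v],-1).reshape(-1,1,2),k,d).reshape(400,640,2)
def cloud(c):
    s=slopes(c); z=c['z_map'].astype(float)
    p=np.stack([s[...,0]*z,-s[...,1]*z,-z],-1)
    P=p@np.asarray(c['orientation']).T+np.asarray(c['eye']); P[z<=0]=np.nan; return P
def proj(c,P):
    k,d=K(c); q=(np.atleast_2d(P)-c['eye'])@c['orientation']; q=q*[1,-1,-1]
    return cv2.projectPoints(q,np.zeros(3),np.zeros(3),k,d)[0].reshape(-1,2)
E
python3 - <<'E'
from h import *
for n in('scene','top'):
    c=grab(n); cv2.imwrite(f'pics/{n}0.png',c['img']); print(n,c['eye'],c['fovy'],c['k1'])
s=r.state(); print(s['t'],s['position'],np.round(s['orientation'],3).tolist(),s['finger_gap'],s['force'])
E
```

```text
pics
scene [-0.07806569  0.85285955  0.59703291] 46.33240103479022 -0.04331930426989171
top [0.4295124  0.01598784 1.29826707] 46.77894723594344 -0.11912508581195641
0.1 [ 0.27653963 -0.587641    0.24735525] [[0.905, 0.426, -0.001], [0.426, -0.905, 0.002], [-0.0, -0.002, -1.0]] 0.08528173652983782 [0.3859551  0.67573509 0.23598395]
```

View pics/top0.png

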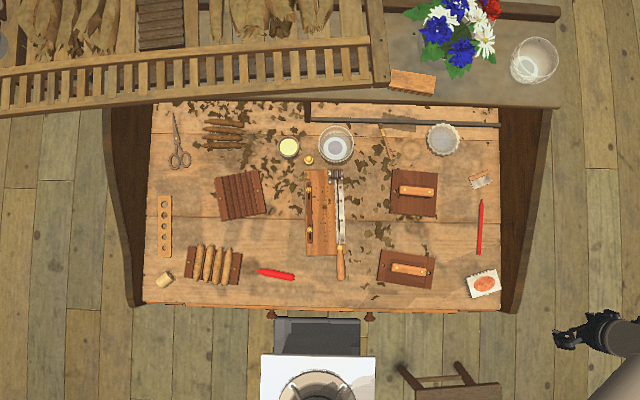

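View pics/scene0.png

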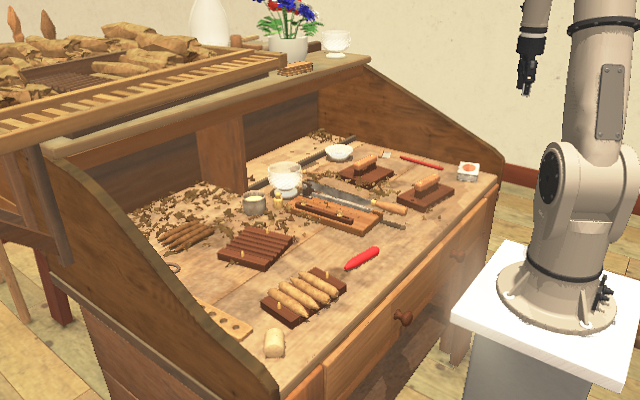

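The top view shows slim top ≈(414,192) and stout top ≈(405,268) on the right, slim bottom ≈(240,195) and filled stout bottom ≈(213,265) on the left. The cutter is at (325,215), with bowl (336,145), pot (289,147) and weight (308,160) behind it.

Things that could be mistaken for each other:
- **Tops:** (414,192) or (405,268).
- **Bottoms:** (240,195), (213,265), or the mould on the shelf (160,25).
- **Bunches:** the filled ones at (213,265), the pile at (222,133), the red one at (277,273).

I choose (414,192), the nearly square one, for the slim mould, and will check it in a crop and by measured size.

Run:
```python
from h import *
c=load('top'); P=cloud(c); Z=P[...,2]
im=c['img']
a=cv2.resize(im[155:300,365:450],None,fx=4,fy=4,interpolation=cv2.INTER_CUBIC)
b=cv2.resize(im[155:300,170:280],None,fx=4,fy=4,interpolation=cv2.INTER_CUBIC)
cv2.imwrite('pics/crop0.png',np.hstack([b,a]))
print(im.shape, a.shape,b.shape)
tab=P[225:245,360:375].reshape(-1,3); print('bench z',np.nanmedian(tab[:,2]),'other',np.nanmedian(P[215:235,260:290,2]))
def rect(name,v0,v1,u0,u1,zl,zh):
    q=P[v0:v1,u0:u1].reshape(-1,3); q=q[(q[:,2]>zl)&(q[:,2]<zh)]
    R=cv2.minAreaRect((q[:,:2]*1000).astype(np.float32)); print(name,len(q),np.round(R[0],1),np.round(R[1],1),round(R[2],2),'z',np.round(np.median(q[:,2]),4))
rect('slimtop',160,225,380,445,.012,.03); rect('slimbar',160,225,380,445,.05,.07)
rect('stouttop',240,298,370,440,.012,.03); rect('stoutbar',240,298,370,440,.05,.07)
rect('slimbot',160,225,208,275,.012,.03); rect('stoutbot',238,292,178,248,.012,.022)
# tall things: heights map of walls
for nm,(v,u) in dict(wallR=(200,525),wallR2=(300,520),wallR3=(110,525),shelf=(80,450),cut=(200,320),lever=(210,340),bowl=(130,336)).items(): print(nm,np.round(P[v,u],3))
```

```text
(400, 640, 3) (580, 340, 3) (580, 440, 3)
bench z -0.00033389185043097847 other -0.0006734409295002797
slimtop 1952 [ 608.  -242.3] [161.9 182.5] 89.44 z 0.0177
slimbar 305 [ 607.8 -254.4] [94.  25.3] 87.26 z 0.0579
stouttop 1486 [ 409.8 -223.6] [182.4 121.1] 84.04 z 0.0182
stoutbar 314 [ 395.5 -235.8] [95.8 24.4] 80.9 z 0.0584
slimbot 1577 [610.4 218.5] [157.8 188.7] 13.03 z 0.0165
stoutbot 1022 [394.7 301.2] [155.4 107.9] 83.98 z 0.0185
wallR [ 0.578 -0.515  0.155]
wallR2 [ 0.318 -0.536  0.074]
wallR3 [ 0.81  -0.517  0.17 ]
shelf [ 0.829 -0.28   0.302]
cut [0.581 0.006 0.019]
lever [ 0.554 -0.05   0.016]
bowl [ 0.774 -0.033  0.046]
```

View pics/crop0.png

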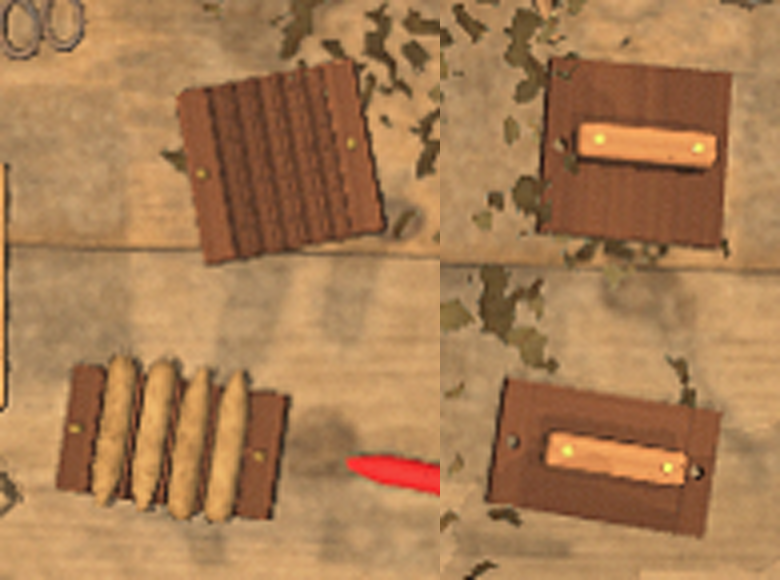

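The crop confirms it: the top right block is nearly square (slim top) and the bottom right is oblong (stout top). The slim bottom is empty with pins at crop (201,174) and (351,143), and the stout bottom is filled with pins at (74,429) and (258,456). Next I'll fit the known outlines for precise poses.

```bash
cat >> h.py <<'E'
from scipy.optimize import minimize
def fit(Q,m,L,x0):
    """Q Nx2 world xy of pixels, m mask, L=(lx,ly): pose (x,y,yaw) of rectangle"""
    def cost(p,s):
        cc,ss=np.cos(p[2]),np.sin(p[2]); d=Q-p[:2]
        a=np.abs(d@[cc,ss])-L[0]/2; b=np.abs(d@[-ss,cc])-L[1]/2
        return np.mean(np.abs(1/(1+np.exp(np.clip(np.maximum(a,b)/s,-50,50)))-m))
    x=np.array(x0,float)
    for s in(.006,.002,.001):
        x=minimize(cost,x,args=(s,),method='Nelder-Mead',options=dict(initial_simplex=x+np.vstack([np.zeros(3),np.diag([.008,.008,.08])]),xatol=1e-5,fatol=1e-7)).x
    return x,cost(x,.001)
def rectpose(c,P,x0,L,zl,zh,rad=.13):
    m0=(np.hypot(P[...,0]-x0[0],P[...,1]-x0[1])<rad)
    m=m0&(P[...,2]>zl)&(P[...,2]<zh)
    return fit(P[m0][:,:2],m[m0].astype(float),L,x0)
E
python3 - <<'E'
from h import *
for n in ('top','scene'):
    c=load(n); P=cloud(c); print(n)
    J=dict(slimtop=((.608,-.25,-.06),(.124,.129),.014,.1),slimbar=((.608,-.254,-.05),(.024,.096),.05,.1),
     stouttop=((.396,-.236,-.15),(.088,.152),.014,.1),stoutbar=((.396,-.236,-.15),(.024,.096),.05,.1),
     slimbot=((.61,.22,.2),(.124,.129),.008,.1),stoutbot=((.395,.3,-.1),(.088,.152),.014,.1))
    for k,(x0,L,a,b) in J.items():
        x,e=rectpose(c,P,x0,L,a,b); print(k,np.round(x*[1000,1000,57.3],2),round(e,4))
    s=slopes(c); hsv=cv2.cvtColor(c['img'],cv2.COLOR_BGR2HSV)
    for k,x0,h in (('slim',(.61,.22,.2),.0535),('stout',(.395,.3,-.1),.065)):
        x,e=rectpose(c,P,*{'slim':J['slimbot'],'stout':J['stoutbot']}[k]); out=[]
        for sg in(1,-1):
            g=np.array([x[0]-sg*h*np.sin(x[2]),x[1]+sg*h*np.cos(x[2]),.031]); u=proj(c,g)[0]; ui=np.round(u).astype(int)
            # pixel weights: green brightness over median of window
            w=c['img'][ui[1]-6:ui[1]+7,ui[0]-6:ui[0]+7].astype(float)[...,1]; w=np.clip(w-np.median(w)-25,0,None)
            yy,xx=np.mgrid[-6:7,-6:7]; near=np.hypot(xx,yy)<5; w=w*near
            cu=ui[0]+(w*xx).sum()/w.sum(); cv=ui[1]+(w*yy).sum()/w.sum()
            k_,d_=K(c); sl=cv2.undistortPoints(np.array([[[cu,cv]]]),k_,d_)[0,0]
            ray=np.asarray(c['orientation'])@[sl[0],-sl[1],-1]; t=(.030-c['eye'][2])/ray[2]; out.append(c['eye']+t*ray)
            print(' pin',k,np.round(u,1),round(cu,1),round(cv,1),(w>0).sum(),np.round(out[-1][:2]*1000,1))
        d=out[0]-out[1]; print(' ',k,'centre',np.round((out[0]+out[1])[:2]*500,1),'yaw',np.round(np.degrees(np.arctan2(-d[0],d[1])),2),'len',np.round(np.hypot(*d[:2])*1000,1))
E
```

```text
top
slimtop [ 609.03 -256.25   -4.21] 0.0828
slimbar [ 609.83 -258.08   -3.25] 0.0124
stouttop [ 395.5  -236.96   -8.63] 0.0563
stoutbar [ 395.1  -239.02   -8.8 ] 0.0076
slimbot [590.55 234.12  12.8 ] 0.0665
stoutbot [392.96 302.92  -6.4 ] 0.0514
 pin slim [219.3 197.8] 216.5 199.4 13 [574.2 294.2]
 pin slim [256.9 190.2] 257.2 190.3 5 [602.2 181.4]
  slim centre [588.2 237.8] yaw 13.95 len 116.1
 pin stout [187.6 261.4] 185.1 260.6 18 [402.2 374.7]
 pin stout [233.7 268.2] 234.1 268.6 4 [384.6 237.1]
  stout centre [393.4 305.9] yaw -7.32 len 138.7
scene
slimtop [ 611.54 -258.42   -6.35] 0.1589
slimbar [ 820.91 -648.14   53.88] 0.0758
stouttop [ 473.85 -168.84  -43.86] 0.1823
stoutbar [ 681.33 -614.67   75.45] 0.0325
slimbot [592.71 232.87  13.22] 0.1273
stoutbot [397.02 297.31  -7.18] 0.0537
 pin slim [241.7 252.5] 241.9 253.2 19 [579.1 285.6]
 pin slim [266.3 229.2] 267.4 228.4 36 [606.4 175.5]
  slim centre [592.8 230.6] yaw 13.93 len 113.4
 pin stout [278.1 302.1] 278.8 302.9 21 [403.6 361.7]
 pin stout [326.5 272. ] 326.1 272.0 20 [390.3 232.3]
  stout centre [397. 297.] yaw -5.86 len 130.1
```

Call:
apply_moves(series=[0,0,0,-10.2,0,0,0,-10.2,0,0,0,-10.2,0,0,0,-10.2,0,0,0,-10.2,0,0,0,-10.2,0.04,0.036,0,0,0.04,0.036,0,0], claw=0.7, newtons=60)

```text
t: 1.1
position: [0.3537, -0.5122, 0.2477]
orientation: [[0.065, 0.998, -0.0], [0.998, -0.065, 0.001], [0.001, -0.0, -1.0]]
force: [1.5, -0.1, 0.3]
finger_gap: 0.0598
finger_force: 0.0
```

```bash
cat >> h.py <<'E'
def to(x,y,z,yaw):
    """print tool-axis shift and turn (turn first) to put TCP at x,y,z with tool y axis at yaw deg"""
    s=r.state(); p,R=np.asarray(s['position']),np.asarray(s['orientation'])
    a=np.degrees(np.arctan2(R[1,1],R[0,1])); t=np.radians(yaw); d=np.array([x,y,z])-p
    ty=np.array([np.cos(t),np.sin(t),0]); tx=np.array([-np.sin(t),np.cos(t),0])
    print('t %.2f'%s['t'],'pos',np.round(p*1000,1),'yaw %.2f'%a,'tilt',np.round(R[:2,2],4),'gap',round(s['finger_gap']*1000,1),'F',np.round(s['force'],1),'ff',np.round(s['finger_force'],1))
    print('turn %.2f'%-((yaw-a+180)%360-180),'shift mm',np.round([d@tx*1000,d@ty*1000,-d[2]*1000],1))
E
python3 -c "
from h import *
to(.609,-.257,.15,-3.5)"
```

```text
t 1.10 pos [ 353.7 -512.2  247.7] yaw -3.73 tilt [-0.0003  0.0007] gap 59.8 F [ 1.5 -0.1  0.3] ff 0.0
turn -0.23 shift mm [270.3 239.2  97.7]
```

Call:
apply_moves(series=[0.045,0.04,0,0,0.045,0.04,0,0,0.045,0.04,0,0,0.045,0.04,0,0,0.045,0.04,0,0,0.045,0.039,0,0,0,0,0.05,0,0,0,0.04,0])

```text
t: 2.1
position: [0.6092, -0.257, 0.1563]
orientation: [[0.06, 0.998, -0.001], [0.998, -0.06, 0.0], [0.0, -0.001, -1.0]]
force: [-0.5, -1.2, 0.0]
finger_gap: 0.0595
finger_force: 0.0
```

```bash
python3 -c "
from h import *
to(.609,-.257,.050,-3.5)"
```

```text
t 2.10 pos [ 609.2 -257.   156.3] yaw -3.46 tilt [-0.0012  0.0004] gap 59.5 F [-0.5 -1.2  0. ] ff 0.0
turn 0.04 shift mm [ -0.   -0.2 106.3]
```

Call:
apply_moves(series=[0,0,0.03,0,0,0,0.03,0,0,0,0.025,0,0,0,0.015,0,0,0,0.007,0,0,0,0,0,0,0,0,0,0,0,0,0])

```text
t: 3.1
position: [0.6097, -0.2586, 0.0523]
orientation: [[0.063, 0.998, 0.002], [0.998, -0.063, -0.001], [-0.001, 0.002, -1.0]]
force: [-0.0, -0.1, 0.2]
finger_gap: 0.0598
finger_force: 0.0
```

Call:
apply_moves(series=[0,0,0,0,0,0,0,0,0,0,0,0,0,0,0,0,0,0,0,0,0,0,0,0,0,0,0,0,0,0,0,0], claw=0, newtons=60)

```text
t: 4.1
position: [0.6095, -0.2585, 0.0518]
orientation: [[0.063, 0.998, 0.001], [0.998, -0.063, -0.0], [-0.0, 0.001, -1.0]]
force: [0.0, 0.4, 5.4]
finger_gap: 0.0231
finger_force: 61.4
```

```bash
python3 -c "
from h import *
to(.609,-.257,.050,-3.5)"
```

```text
t 4.10 pos [ 609.5 -258.5   51.8] yaw -3.59 tilt [ 0.0008 -0.0004] gap 23.1 F [0.  0.4 5.4] ff 61.4
turn -0.09 shift mm [ 1.4 -0.6  1.8]
```

Call:
apply_moves(series=[0,0,-0.01,0,0,0,-0.025,0,0,0,-0.04,0,0,0,-0.04,0,0,0,-0.035,-4,0,0,0,-5,0,0,0,-5,0,0,0,-2.8])

```text
t: 5.1
position: [0.6081, -0.2581, 0.2004]
orientation: [[-0.23, 0.973, -0.002], [0.973, 0.23, 0.001], [0.001, -0.002, -1.0]]
force: [0.5, 0.1, -4.0]
finger_gap: 0.0229
finger_force: 60.5
```

Run:
```python
from h import *
to(.5915,.233,.16,13.2)
c=grab('top'); P=cloud(c); s=r.state(); p=s['position']
x,e=rectpose(c,P,(p[0],p[1],np.radians(13)),(.124,.129),p[2]-.045,p[2]-.02,.14); print('top cam plate',np.round(x*[1000,1000,57.3],2),e)
```

```text
t 5.10 pos [ 608.1 -258.1  200.4] yaw 13.31 tilt [-0.0023  0.0007] gap 22.9 F [ 0.5  0.1 -4. ] ff 60.5
turn 0.11 shift mm [482.   96.   40.4]
top cam plate [ 874.77 -716.83   55.78] 0.10382244143033292
```

Call:
apply_moves(series=[0.02,0.004,0,0,0.04,0.008,0,0,0.05,0.01,0,0,0.055,0.011,0,0,0.055,0.011,0,0,0.055,0.011,0,0,0.055,0.011,0,0,0.055,0.011,0,0])

```text
t: 6.15
position: [0.5946, 0.1374, 0.2012]
orientation: [[-0.229, 0.973, -0.001], [0.973, 0.229, 0.0], [0.0, -0.001, -1.0]]
force: [0.7, -0.2, -1.6]
finger_gap: 0.023
finger_force: 60.5
```

Call:
apply_moves(series=[0.045,0.009,0,0,0.03,0.006,0,0,0.017,0.003,0,0,0.005,0.001,0.03,0,0,0,0.02,0,0,0,0.01,0,0,0,0,0,0,0,0,0])

```text
t: 7.15
position: [0.5933, 0.2327, 0.1422]
orientation: [[-0.228, 0.974, 0.002], [0.974, 0.228, 0.001], [0.0, 0.002, -1.0]]
force: [0.2, 0.2, -1.8]
finger_gap: 0.023
finger_force: 60.4
```

Run:
```python
from h import *
to(.5915,.233,.1,13.2)
a=[]
for n in('top','scene'):
    c=grab(n); p=r.state()['position']; u=proj(c,p)[0].astype(int); P=cloud(c)
    print(n,u); w=c['img'][max(u[1]-50,0):u[1]+50,max(0,u[0]-65):u[0]+65]; a.append(cv2.resize(w,(650,500),interpolation=cv2.INTER_CUBIC)[:,:])
cv2.imwrite('pics/hov.png',cv2.resize(np.vstack(a),(468,600) if 0 else (390,600)))
cv2.imwrite('pics/hov.png',cv2.resize(np.hstack(a),(800,308)))
```

```text
t 7.15 pos [593.3 232.7 142.2] yaw 13.15 tilt [0.0016 0.0005] gap 23.0 F [ 0.2  0.2 -1.8] ff 60.4
turn -0.05 shift mm [ 0.7 -1.6 42.2]
top [231 187]
scene [250 196]
```

View pics/hov.png

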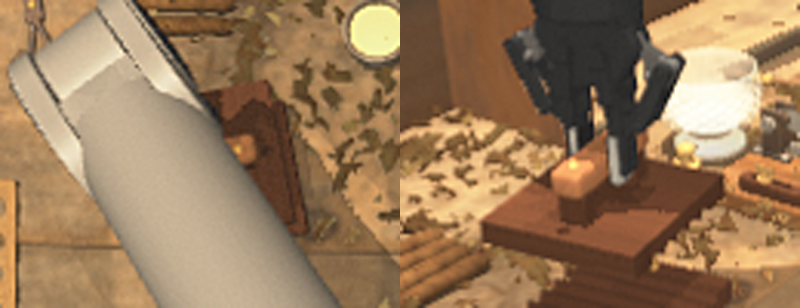

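The hover view shows the slim top held level. The arm hides it from the top camera, and the scene camera sees it clearly with the bottom block beneath it. I'll compare the fits in the scene camera.

```bash
cat >> h.py <<'E'
def plane_fit(c,x0,L,zs,rad=.13,tol=.006,P=None):
    """fit face at height zs by pixel rays cut with its plane; depth tells which pixels belong"""
    if P is None: P=cloud(c)
    s=slopes(c); R=np.asarray(c['orientation']); d=np.stack([s[...,0],-s[...,1],-np.ones(s.shape[:2])],-1)@R.T
    t=(zs-c['eye'][2])/d[...,2]; Q=np.asarray(c['eye'])+t[...,None]*d; Z=P[...,2]
    near=(t>0)&(np.hypot(Q[...,0]-x0[0],Q[...,1]-x0[1])<rad)&~(Z>zs+tol)
    m=np.abs(Z-zs)<tol
    return fit(Q[near][:,:2],m[near].astype(float),L,x0)
E
python3 - <<'E'
from h import *
s=load('scene'); p=r.state()['position']; P=cloud(s)
show=lambda k,f:print(k,np.round(f[0]*[1000,1000,57.3],2),round(f[1],4))
m=(np.hypot(P[...,0]-p[0],P[...,1]-p[1])<.07)&(abs(P[...,2]-p[2]+.031)<.008); print('plate z',np.median(P[m][:,2]),p[2]-.031,m.sum())
show('held plate scene',plane_fit(s,(p[0],p[1],.23),(.124,.129),p[2]-.031))
show('stoutbot scene',plane_fit(s,(.395,.3,-.11),(.088,.152),.019,tol=.005))
t=load('top'); show('stoutbot top',plane_fit(t,(.395,.3,-.11),(.088,.152),.019,tol=.005))
show('stouttop top',plane_fit(t,(.395,-.236,-.15),(.088,.152),.019,tol=.005))
show('stoutbar top',plane_fit(t,(.395,-.236,-.15),(.024,.096),.060,tol=.008,rad=.07))
# slim bottom by colour silhouette in first pictures
for n,c in(('scene',s),('top',t)):
    im=cv2.cvtColor(cv2.imread(f'pics/{n}0.png'),cv2.COLOR_BGR2LAB).astype(float)
    c0=np.array([.592,.233,0.01]); u0=proj(c,c0)[0]
    def hull(x):
        cc,ss=np.cos(x[2]),np.sin(x[2]); B=np.array([[i*.062,j*.0645,k] for i in(-1,1) for j in(-1,1) for k in(0,.019)])
        W=B@np.array([[cc,ss,0],[-ss,cc,0],[0,0,1]])+[x[0],x[1],0]
        return cv2.convexHull(proj(c,W).astype(np.float32))
    y0,x0=int(u0[1])-55,int(u0[0])-65
    h=hull((.592,.233,.23)); ref=np.zeros((400,640),np.uint8); cv2.fillConvexPoly(ref,h.astype(int),1)
    inn=cv2.erode(ref,np.ones((7,7)))>0; out=(cv2.dilate(ref,np.ones((25,25)))-cv2.dilate(ref,np.ones((9,9))))>0
    w=np.linalg.lstsq(np.c_[np.vstack([im[inn],im[out]]),np.ones(inn.sum()+out.sum())],np.r_[np.ones(inn.sum()),np.zeros(out.sum())],rcond=None)[0]
    pr=im@w[:3]+w[3]; zone=cv2.dilate(ref,np.ones((15,15)))>0; M=(pr>.5).astype(np.uint8); M=cv2.medianBlur(M,3)
    def cost(x):
        I=np.zeros((400,640),np.uint8); cv2.fillConvexPoly(I,np.round(hull(x)*256).astype(np.int32),255,cv2.LINE_AA,8)
        return np.abs(I[zone]/255-M[zone]).mean()
    x=np.array([.592,.233,.23])
    for k in(1,.3): x=minimize(cost,x,method='Nelder-Mead',options=dict(initial_simplex=x+k*np.vstack([np.zeros(3),np.diag([.008,.008,.06])]),xatol=1e-5,fatol=1e-7)).x
    show('slimbot sil '+n,(x,cost(x)))
E
```

```text
plate z 0.11176821072730383 0.11133489495614429 1176
held plate scene [588.86 239.98  13.72] 0.0354
stoutbot scene [392.28 301.68  -6.72] 0.0407
stoutbot top [393.11 300.72  -5.82] 0.05
stouttop top [ 395.58 -235.3    -8.61] 0.0571
stoutbar top [ 395.78 -234.05   -8.92] 0.0238
slimbot sil scene [596.95 226.48  12.4 ] 0.049
slimbot sil top [590.57 233.53  13.16] 0.0467
```

```bash
cat >> h.py <<'E'
def sides(P,x,y,yaw,L,z0,z1):
    """-x and +y side faces of a box seen by the scene camera: offset from x,y in the box frame, and yaw, from depth"""
    t=np.radians(yaw); d=P.reshape(-1,3); d=d[(d[:,2]>z0)&(d[:,2]<z1)]-[x,y,0]
    u=d[:,0]*np.cos(t)+d[:,1]*np.sin(t); v=-d[:,0]*np.sin(t)+d[:,1]*np.cos(t); out=[]
    for a,b,e,l in((u,v,-L[0]/2,L[1]/2),(v,u,L[1]/2,L[0]/2)):
        k=(abs(a-e)<.012)&(abs(b)<l-.008)
        for _ in range(4):
            q=np.polyfit(b[k],a[k],1); res=a-np.polyval(q,b); k&=abs(res)<max(.001,2.5*np.std(res[k]))
        out.append((round((q[1]-e)*1000,2),round(np.degrees(q[0]),2),int(k.sum()),round(np.std(res[k])*1000,2)))
    return out
E
python3 - <<'E'
from h import *
s=load('scene'); P=cloud(s); p=r.state()['position']
print('block',sides(P,p[0],p[1],13.2,(.124,.129),.004,.016))
print('plate',sides(P,p[0],p[1],13.2,(.124,.129),p[2]-.047,p[2]-.034))
print('stoutbot',sides(P,.393,.302,-6.4,(.088,.152),.004,.016))
E
```

```text
block [(np.float64(0.59), np.float64(0.6), 127, np.float64(1.06)), (np.float64(-1.98), np.float64(-0.11), 171, np.float64(1.35))]
plate [(np.float64(0.77), np.float64(0.21), 119, np.float64(0.77)), (np.float64(0.02), np.float64(-0.0), 217, np.float64(1.14))]
stoutbot [(np.float64(1.88), np.float64(0.87), 198, np.float64(1.56)), (np.float64(-2.24), np.float64(-0.15), 117, np.float64(0.7))]
```

Call:
apply_moves(series=[-0.001,0,0.02,0,-0.001,0,0.015,0,0,0,0.012,0,0,0,0.007,0,0,0,0,0,0,0,0,0,0,0,0,0,0,0,0,0])

```text
t: 8.25
position: [0.5932, 0.231, 0.0877]
orientation: [[-0.228, 0.974, 0.001], [0.974, 0.228, 0.0], [-0.0, 0.001, -1.0]]
force: [-0.1, -0.9, -2.6]
finger_gap: 0.0229
finger_force: 60.4
```

Run:
```python
from h import *
to(.5938,.2307,.069,13.2)
for i in range(3):
    s=grab('scene'); P=cloud(s); p=r.state()['position']
    print('block',*sides(P,p[0],p[1],13.2,(.124,.129),.004,.016))
    print('plate',*sides(P,p[0],p[1],13.2,(.124,.129),p[2]-.047,p[2]-.034))
u=proj(s,p)[0].astype(int); cv2.imwrite('pics/hov2.png',cv2.resize(s['img'][u[1]-25:u[1]+75,u[0]-65:u[0]+65],(780,600),interpolation=cv2.INTER_CUBIC))
```

```text
t 8.25 pos [593.2 231.   87.7] yaw 13.20 tilt [0.0008 0.0001] gap 22.9 F [-0.1 -0.9 -2.6] ff 60.4
turn 0.00 shift mm [-0.4  0.5 18.7]
block (np.float64(0.81), np.float64(0.67), 122, np.float64(0.96)) (np.float64(0.03), np.float64(-0.03), 182, np.float64(1.29))
plate (np.float64(0.88), np.float64(0.4), 110, np.float64(0.84)) (np.float64(0.31), np.float64(0.01), 204, np.float64(1.16))
block (np.float64(0.74), np.float64(0.57), 124, np.float64(0.99)) (np.float64(0.16), np.float64(-0.39), 180, np.float64(1.17))
plate (np.float64(0.8), np.float64(0.33), 116, np.float64(0.78)) (np.float64(0.48), np.float64(-0.11), 201, np.float64(1.05))
block (np.float64(1.02), np.float64(0.42), 127, np.float64(1.14)) (np.float64(0.1), np.float64(-0.25), 172, np.float64(1.24))
plate (np.float64(0.95), np.float64(0.2), 112, np.float64(0.84)) (np.float64(0.49), np.float64(-0.25), 209, np.float64(1.24))
```

View pics/hov2.png

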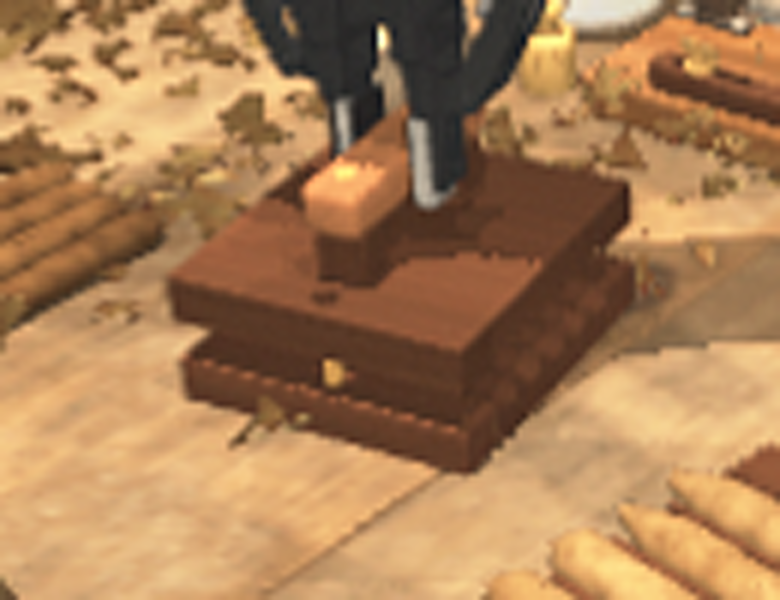

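The plate sits squarely over the block, with the pin at (333,373) below the bore at (325,297). I'll lower it gently.

Call:
apply_moves(series=[-0.0004,0,0.003,0.2,0,0,0.003,0,0,0,0.003,0,0,0,0.003,0,0,0,0.003,0,0,0,0.002,0,0,0,0.001,0,0,0,0,0])

```text
t: 9.4
position: [0.5929, 0.2304, 0.0708]
orientation: [[-0.225, 0.974, -0.0], [0.974, 0.225, -0.001], [-0.001, -0.0, -1.0]]
force: [-3.6, -1.8, 6.5]
finger_gap: 0.0231
finger_force: 61.8
```

Run:
```python
from h import *
to(.5938,.2307,.069,13.2)
s=grab('scene'); P=cloud(s); p=r.state()['position']
print('block',*sides(P,p[0],p[1],13.2,(.124,.129),.004,.016))
print('plate',*sides(P,p[0],p[1],13.2,(.124,.129),p[2]-.046,p[2]-.034))
```

```text
t 9.40 pos [592.9 230.4  70.8] yaw 12.99 tilt [-0.0001 -0.001 ] gap 23.1 F [-3.6 -1.8  6.5] ff 61.8
turn -0.21 shift mm [0.1 0.9 1.8]
block (np.float64(1.11), np.float64(0.68), 123, np.float64(0.87)) (np.float64(0.6), np.float64(-0.59), 171, np.float64(1.32))
plate (np.float64(0.76), np.float64(0.33), 105, np.float64(0.78)) (np.float64(0.15), np.float64(0.01), 180, np.float64(1.16))
```

It is fully seated: TCP z rose 19 mm from the pick height, with light contact force. Releasing and rising now.

Call:
apply_moves(series=[0,0,0,0,0,0,0,0,0,0,0,0,0,0,0,0,0,0,-0.01,0,0,0,-0.03,0,0,0,-0.05,0,0,0,-0.05,0], claw=0.7)

```text
t: 10.45
position: [0.593, 0.2305, 0.2113]
orientation: [[-0.225, 0.974, 0.0], [0.974, 0.225, 0.0], [0.0, 0.0, -1.0]]
force: [1.4, -0.4, -0.4]
finger_gap: 0.0595
finger_force: 0.0
```

Run:
```python
from h import *
to(.3955,-.2365,.2,-8.8)
s=grab('scene'); P=cloud(s)
print('block',*sides(P,.5929,.2304,13.2,(.124,.129),.004,.016))
print('plate',*sides(P,.5929,.2304,13.2,(.124,.129),.024,.036))
m=(np.hypot(P[...,0]-.593,P[...,1]-.23)<.06)&(P[...,2]>.03)&(P[...,2]<.045); print('plate top z',np.median(P[m][:,2]))
print(np.round(plane_fit(s,(.593,.2304,.23),(.124,.129),.038)[0]*[1000,1000,57.3],2))
```

```text
t 10.45 pos [593.  230.5 211.3] yaw 13.02 tilt [0.0004 0.0002] gap 59.5 F [ 1.4 -0.4 -0.4] ff 0.0
turn 21.82 shift mm [-491.8 -123.7   11.3]
block (np.float64(0.93), np.float64(0.42), 119, np.float64(0.79)) (np.float64(0.55), np.float64(-0.22), 184, np.float64(1.4))
plate (np.float64(1.01), np.float64(0.52), 103, np.float64(0.76)) (np.float64(0.23), np.float64(-0.42), 177, np.float64(1.19))
plate top z 0.040307163079044694
[589.88 236.52  13.37]
```

Call:
apply_moves(series=[0,0,0,7.3,0,0,0,7.3,0,0,0,7.2,-0.03,-0.0075,0,0,-0.05,-0.0125,0,0,-0.055,-0.01375,0,0,-0.055,-0.01375,0,0,-0.055,-0.01375,0,0])

```text
t: 11.5
position: [0.4944, -0.0038, 0.2099]
orientation: [[0.153, 0.988, 0.002], [0.988, -0.153, -0.0], [-0.0, 0.002, -1.0]]
force: [1.0, -0.7, -0.2]
finger_gap: 0.0598
finger_force: 0.0
```

Call:
apply_moves(series=[-0.055,-0.01375,0,0,-0.055,-0.01375,0,0,-0.055,-0.01375,0,0,-0.045,-0.01125,0,0,-0.03,-0.0075,0,0,-0.009,-0.002,0.03,0,0,0,0.03,0,0,0,0,0])

```text
t: 12.5
position: [0.3942, -0.2381, 0.148]
orientation: [[0.153, 0.988, -0.004], [0.988, -0.153, 0.002], [0.001, -0.004, -1.0]]
force: [-0.4, 1.2, -0.1]
finger_gap: 0.0597
finger_force: 0.0
```

Run:
```python
from h import *
to(.3953,-.2385,.05,-8.8)
```

```text
t 12.50 pos [ 394.2 -238.1  148. ] yaw -8.79 tilt [-0.0035  0.002 ] gap 59.7 F [-0.4  1.2 -0.1] ff 0.0
turn 0.01 shift mm [-0.3  1.1 98. ]
```

Call:
apply_moves(series=[0,0.0005,0.03,0,0,0,0.03,0,0,0,0.02,0,0,0,0.011,0,0,0,0.005,0,0,0,0,0,0,0,0,0,0,0,0,0])

```text
t: 13.5
position: [0.3966, -0.2392, 0.0538]
orientation: [[0.153, 0.988, 0.001], [0.988, -0.153, -0.001], [-0.0, 0.001, -1.0]]
force: [0.4, 0.3, 0.0]
finger_gap: 0.0599
finger_force: 0.0
```

Call:
apply_moves(series=[0,0,0,0,0,0,0,0,0,0,0,0,0,0,0,0,0,0,0,0,0,0,0,0,0,0,0,0,0,0,0,0], claw=0, newtons=70)

```text
t: 14.5
position: [0.3965, -0.239, 0.0537]
orientation: [[0.153, 0.988, 0.0], [0.988, -0.153, -0.0], [-0.0, 0.0, -1.0]]
force: [-1.0, 0.3, 5.2]
finger_gap: 0.0229
finger_force: 69.8
```

Run:
```python
from h import *
to(.3953,-.2385,.05,-8.8)
```

```text
t 14.50 pos [ 396.5 -239.    53.7] yaw -8.79 tilt [ 0.0004 -0.0004] gap 22.9 F [-1.   0.3  5.2] ff 69.8
turn 0.01 shift mm [ 0.4 -1.2  3.7]
```

Call:
apply_moves(series=[0,0,-0.01,0,0,0,-0.025,0,0,0,-0.04,0,0,0,-0.04,0,0,0,-0.03,0,0,0,-0.011,-1.2,0,0,0,-1,0,0,0,0])

```text
t: 15.5
position: [0.3951, -0.2384, 0.2077]
orientation: [[0.115, 0.993, -0.003], [0.993, -0.115, 0.001], [0.001, -0.003, -1.0]]
force: [0.5, 1.1, -2.9]
finger_gap: 0.0224
finger_force: 69.1
```

Run:
```python
from h import *
to(.46,.03,.21,-6.6); to(.393,.302,.16,-6.6)
```

```text
t 15.50 pos [ 395.1 -238.4  207.7] yaw -6.59 tilt [-0.0028  0.0015] gap 22.4 F [ 0.5  1.1 -2.9] ff 69.1
turn 0.01 shift mm [274.1  33.6  -2.3]
t 15.50 pos [ 395.1 -238.4  207.7] yaw -6.59 tilt [-0.0028  0.0015] gap 22.4 F [ 0.5  1.1 -2.9] ff 69.1
turn 0.01 shift mm [536.6 -64.2  47.7]
```

Call:
apply_moves(series=[0.025,0.004,0,0,0.045,0.006,0,0,0.05,0.006,0,0,0.052,0.006,0,0,0.052,0.006,0,0,0.05,0.006,0,0,0.05,-0.015,0,0,0.05,-0.018,0,0])

```text
t: 16.5
position: [0.4392, 0.1338, 0.2079]
orientation: [[0.115, 0.993, -0.002], [0.993, -0.115, -0.0], [-0.0, -0.002, -1.0]]
force: [0.6, 0.5, -2.6]
finger_gap: 0.0231
finger_force: 69.0
```

Call:
apply_moves(series=[0.05,-0.02,0,0,0.045,-0.018,0,0,0.035,-0.014,0,0,0.02,-0.008,0,0,0.0125,-0.005,0,0,0,0,0.02,0,0,0,0.02,0,0,0,0,0])

```text
t: 17.5
position: [0.3932, 0.2995, 0.1672]
orientation: [[0.116, 0.993, -0.004], [0.993, -0.116, -0.003], [-0.004, -0.004, -1.0]]
force: [-0.7, 0.1, -1.9]
finger_gap: 0.0229
finger_force: 68.9
```

```bash
cat >> h.py <<'E'
def compare(n=3):
    B=[];T=[]
    for i in range(n):
        s=grab('scene'); P=cloud(s); p=r.state()['position']
        B.append(sides(P,p[0],p[1],-6.6,(.088,.152),.004,.016)); T.append(sides(P,p[0],p[1],-6.6,(.088,.152),p[2]-.051,p[2]-.038))
    print('block',np.mean(B,0).round(2).tolist()); print('plate',np.mean(T,0).round(2).tolist()); return s,p
E
python3 - <<'E'
from h import *
to(.393,.302,.0967,-6.6)
s,p=compare()
u=proj(s,p)[0].astype(int); cv2.imwrite('pics/hov3.png',cv2.resize(s['img'][u[1]-40:u[1]+90,u[0]-100:u[0]+70],(784,600),interpolation=cv2.INTER_CUBIC))
E
```

```text
t 17.50 pos [393.2 299.5 167.2] yaw -6.65 tilt [-0.0043 -0.0033] gap 22.9 F [-0.7  0.1 -1.9] ff 68.9
turn -0.05 shift mm [ 2.5 -0.5 70.5]
block [[0.43, 0.72, 198.67, 1.61], [-1.35, -0.21, 115.33, 0.68]]
plate [[0.29, -0.32, 192.33, 0.81], [0.41, 0.35, 150.67, 0.65]]
```

View pics/hov3.png

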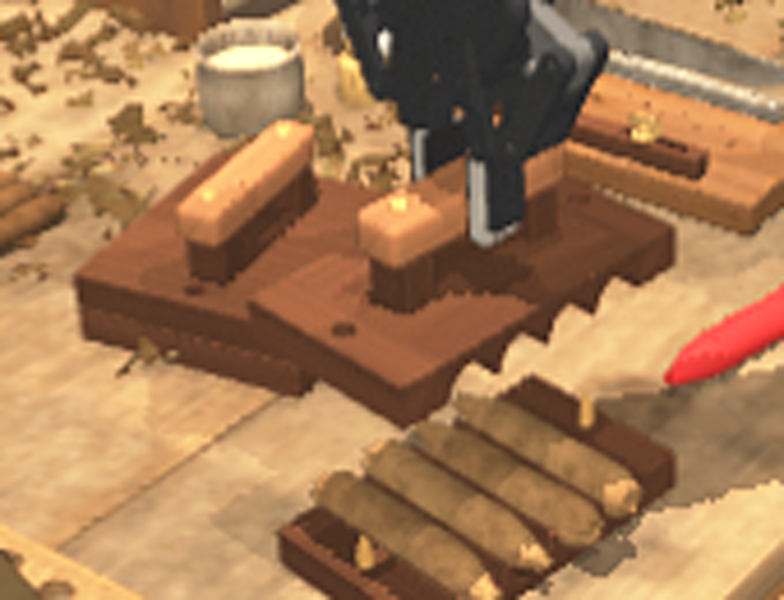

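The slim mould is closed flush at left (190,270). The stout top is held level beyond and above the filled mould, whose pins are at (365,553) and (587,410), and the bunches lie undisturbed. Next I'll fine-align and lower partway.

Call:
apply_moves(series=[-0.001,0,0,0.6,-0.0008,0,0.02,0,0,0,0.02,0,0,0,0.012,0,0,0,0.006,0,0,0,0.002,0,0,0,0,0,0,0,0,0])

```text
t: 18.65
position: [0.3944, 0.2999, 0.1097]
orientation: [[0.125, 0.992, 0.001], [0.992, -0.125, 0.0], [0.001, 0.001, -1.0]]
force: [-0.3, 0.3, -3.2]
finger_gap: 0.0224
finger_force: 69.1
```

```bash
sed -i 's/-6.6,(.088,.152),.004,.016/-6.6,(.088,.152),.001,.008/' h.py
python3 - <<'E'
from h import *
to(.393,.302,.0967,-7)
s,p=compare(4)
E
```

```text
t 18.65 pos [394.4 299.9 109.7] yaw -7.20 tilt [0.0009 0.0005] gap 22.4 F [-0.3  0.3 -3.2] ff 69.1
turn -0.20 shift mm [ 2.  -1.6 13. ]
block [[-3.46, 0.38, 328.75, 4.32], [3.72, -0.18, 166.25, 4.0]]
plate [[0.98, 0.22, 160.0, 0.78], [1.31, -0.18, 139.0, 0.64]]
```

Run:
```python
from h import *
p=r.state()['position']
R={}
for i in range(5):
    s=grab('scene'); P=cloud(s); p=r.state()['position']
    for a,b in((.004,.010),(.005,.012),(.004,.016)): R.setdefault((a,b),[]).append(sides(P,p[0],p[1],-7,(.088,.152),a,b))
    R.setdefault('plate',[]).append(sides(P,p[0],p[1],-7,(.088,.152),p[2]-.051,p[2]-.038))
    for n,x0,z in(('face',(.394,.3,-.12),.019),('platef',(p[0],p[1],-.12),p[2]-.0347)):
        R.setdefault(n,[]).append(plane_fit(s,x0,(.088,.152),z,tol=.005)[0]*[1000,1000,57.3])
for k,v in R.items(): print(k,np.mean(v,0).round(2).tolist())
print(p)
```

```text
(0.004, 0.01) [[0.86, -0.23, 97.8, 0.81], [0.06, 0.24, 58.6, 0.73]]
(0.005, 0.012) [[0.88, -0.07, 100.2, 0.93], [0.03, 0.38, 68.0, 0.69]]
(0.004, 0.016) [[0.6, 0.28, 195.8, 1.51], [0.04, 0.29, 119.0, 0.72]]
plate [[0.85, -0.18, 158.6, 0.77], [1.29, 0.27, 137.8, 0.66]]
face [390.79, 302.65, -7.54]
platef [391.56, 303.75, -7.79]
[0.39408203 0.29954362 0.10927994]
```

Aligned in yaw and across the bar. One last 1.2 mm shift along the bar, then down to the hold height.

Call:
apply_moves(series=[-0.0012,0,0.003,0,0,0,0.003,0,0,0,0.003,0,0,0,0.002,0,0,0,0.001,0,0,0,0,0,0,0,0,0,0,0,0,0])

```text
t: 20.1
position: [0.3939, 0.2984, 0.0973]
orientation: [[0.125, 0.992, 0.0], [0.992, -0.125, -0.0], [0.0, 0.0, -1.0]]
force: [0.5, 0.2, -2.9]
finger_gap: 0.0227
finger_force: 69.1
```

```bash
sed -i 's/-6.6,(.088,.152),.001,.008/-6.6,(.088,.152),.004,.011/' h.py
python3 - <<'E'
from h import *
to(.393,.302,.0967,-7)
s,p=compare(4)
to(.393,.302,.0967,-7)
R=[[plane_fit(s,x0,(.088,.152),z,tol=.005)[0]*[1000,1000,57.3] for x0,z in(((.394,.3,-.12),.019),((p[0],p[1],-.12),p[2]-.0347))]]
print(np.round(R,2).tolist()); P=cloud(s)
m=(np.hypot(P[...,0]-p[0],P[...,1]-p[1])<.06)&(abs(P[...,2]-p[2]+.0347)<.006); print('plate top z',np.median(P[m][:,2]),'expect',p[2]-.0347)
A=np.c_[P[m][:,:2],np.ones(m.sum())]; print('slope',np.linalg.lstsq(A,P[m][:,2],rcond=None)[0][:2])
u=proj(s,p)[0].astype(int); cv2.imwrite('pics/hov4.png',cv2.resize(s['img'][u[1]-50:u[1]+60,u[0]-80:u[0]+64],(784,600),interpolation=cv2.INTER_CUBIC))
E
```

```text
t 20.10 pos [393.9 298.4  97.3] yaw -7.20 tilt [ 0.0002 -0.    ] gap 22.7 F [ 0.5  0.2 -2.9] ff 69.1
turn -0.20 shift mm [ 3.4 -1.4  0.6]
block [[0.9, 0.24, 113.25, 0.94], [1.28, -0.24, 69.0, 0.66]]
plate [[0.99, 0.22, 158.5, 0.79], [1.3, -0.18, 139.5, 0.65]]
t 20.30 pos [393.9 298.4  97.3] yaw -7.20 tilt [ 0.0001 -0.0001] gap 22.7 F [-0.  -0.2 -2.5] ff 69.1
turn -0.20 shift mm [ 3.5 -1.3  0.6]
[[[390.46, 303.2, -7.6], [391.71, 302.48, -7.37]]]
plate top z 0.06438945888342706 expect 0.06259136758810352
slope [ 0.02178658 -0.00720086]
```

View pics/hov4.png

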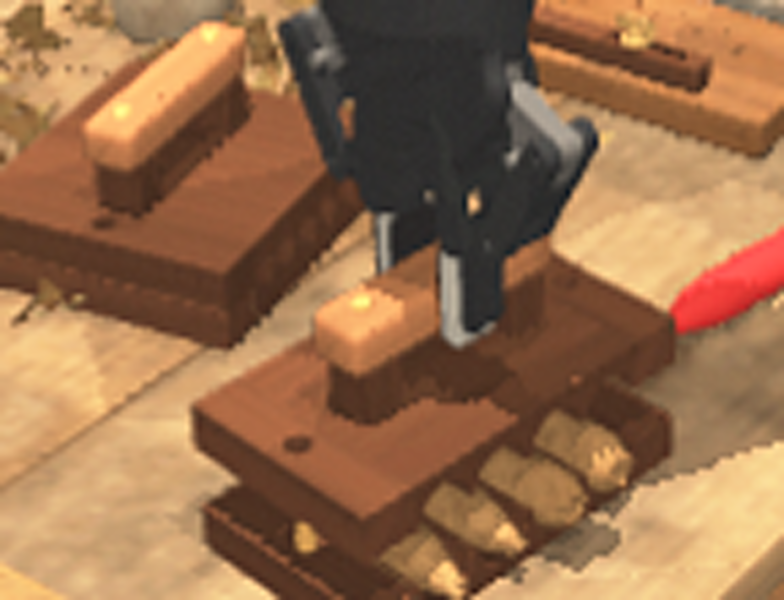

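The stout top sits in line and level over the filled mould: pin (303,537) lies under bore (298,443), and measured offsets are about 0.1 mm across and along. The gap is about 10 mm. The slim mould at left (150,190) is closed flush and free. Handing in.

```bash
python3 -c "
from h import *
print(ticket.job_done())"
```

```text
the job is handed in; nothing more can be done
None
```

The slim mould is closed with its matching top and let go. The stout top is held level and in line about 1 cm above the filled mould's pin tips, with the mould and bunches untouched as far as the pictures and force readings show. I handed the job in at about 20 s, and no verdict came back.

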